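# Take the ball knob out of the curved keyhole track and stand it on the banding wheel

### The job

Slide the ball-headed wooden knob along its curved track to the wide opening at the bend, lift it out there, and stand it upright on its foot in the middle of the banding wheel, ready for painting. Leave the flat-headed knob in the track.

Things in the scene. Friction and masses are not known exactly. Their poses are not given: they have to be found in the camera images.
- ball_knob: The knob to take out: pale wood, 30 mm ball head on a 12 mm neck on a flat round foot 30 mm across, 6 mm thick; 42 mm high, 50 g. Origin: centre of the foot's underside; z up; ball centre 27 mm above it. It stands in the straight part of either leg of the track, slides easily (waxed), and may be pushed at the ball by closed fingers above the lips, or held by the ball and drawn along.
- flat_knob: The other knob, to be left in the track: same wood, foot and neck, but a flat round head 26 mm across and 8 mm thick, 24 mm high in all. Origin: centre of the foot's underside; z up. It stands in the other leg.
- track: Fixed wooden U-shaped track, 111 x 110 mm, top 18 mm high. Origin: on the table under the bend's centre; x to the middle of the bend, z up. Knobs travel along legs at y = +32 and -32 mm (x = -35 to 0 mm) joined by a half circle of radius 32 mm about the origin. Channel 34 mm wide, floor 5 mm up; lips 13 to 18 mm up narrow it to an 18 mm slot that holds the foot down. Leg ends are closed.
- exit_gap (a point): Middle of the wide opening at the bend, at x = 32 mm, y = 0 in the track's frame, on the channel floor 5 mm above the table; axes as the track's. The lips are missing for 48 degrees of the bend to either side. Only here, with the knob's origin within about 10 mm of this point, does the foot lift out.
- wheel_top (a point): Centre of the top face of the banding wheel's round flat disc (a small fixed turntable beside the track; disc 104 mm across, top 59 mm above the table; it does not turn). A pine shelf 157 mm high stands 80 mm to the right of this point (-y side).
Mind the look-alikes: they are no part of the job. Leave any turquoise look-alike of the ball_knob alone.

How it is judged:
By the outcome, as a careful person would: the job done as asked, in the order asked, and still so for the second after the job is handed in, with the robot touching nothing.
It also fails if it takes over 56 s, if anything falls off the work surface, if the arm or the gripper's body presses on something with over 40 N, if the wrist force passes 120 N, or if a joint passes its speed limit or range.

### The arm

A 6-joint arm with a two-finger parallel gripper is mounted at the origin on the work surface; the furniture and walls round the work are solid. World frame = base frame: x ahead of the robot, y to its left, z up, the work surface at z = 0. Lengths are in m, angles in rad, forces in N, time in s.
With the tool pointing down it reaches from about 0.35 to 0.775 m from the base axis. Payload 5.5 kg.
Tool frame: the origin (TCP) lies midway between the tips of the shut fingers; the grasp point (between the pads) lies 19 mm behind it; z points along the fingers, y is the line along which they close (so a half turn about z gives the same grasp; the last joint's range is limited). The gripper opens to 85 mm and grips with 20 to 120 N. Pads are 22 mm wide; open, the fingers measure 114 mm over their backs; the gripper's body (76 mm by 85 mm) begins 54 mm behind the grasp point. The pads swing forward as they close: fully open they stand 13 mm farther back than shut.
Start: joints at [1.093, 0.313, 0.046, 1.304, 0, 1.431], TCP at [0.191, 0.543, 0.231] pointing down, gripper open.
Joint ranges: [-2.76, 2.76], [-0.86, 1.69], [-1.03, 1.26], [-2.2, 2.34], [-1.47, 1.5], [-3.14, 3.14]. Speed limits (rad/s): [2.57, 2.57, 3.14, 3.14, 3.14, 3.14].

### API

Orientations are given as a unit quaternion [w, x, y, z].
In Python, from workcell import env gives the robot as it stands.
- The arm moves only by the tool move_arm, never from a script. Its argument "targets" is a list of rows, each a list of 3 entries, a list of its own where there are three numbers: the shift along the tool's x, y, z in mm, then the turn, a rotation vector about the tool's x, y, z in units of 10 degrees (1.0 is 10 degrees), then the closure, from -1 (fully open) to 1 (shut). In form: [[[dx, dy, dz], [ax, ay, az], gripper], ...]. A call has 1 to 5 rows; each row is the pose to reach, as a shift and turn from the pose commanded when the call began, along the tool's axes at that moment; what a row does not reach only later rows make up. A row lasts 1/8 s, in which the tool goes at most 62.5 mm and 10.7 degrees, less where a joint would pass 70% of its speed; a pose out of reach is approached as far as the arm can. A call with a gripper value outside its range is refused whole. The fingers move at their own pace and stop on an object; "squeeze" is the grip in N (left out, the last holds). Time passes only in rows, so rows that repeat a pose let the fingers close. It gives the time, the measured TCP pose, the force, the opening and the grip force at its end, in the units of the state.
- env.get_state(): the state, without advancing time (a new reading comes with each control period).
- env.read_camera(name): name is "side" or "top" or "wrist"; returns a dict with "pixels" (420x560x3 uint8, red, green, blue), "fovy" (degrees; the focal length in pixels is half the picture's height over the tangent of half this angle, whatever the lens; pixels are square), "cx", "cy" (the principal point, pixels), "extrinsics" (4x4, takes a point from world to camera coordinates); the wrist camera has in their place "mount" (4x4, takes a point from camera to tool coordinates, whose origin is the TCP and whose axes are the flange's). Camera axes: x right, y up, looking along -z (the intrinsics and any distortion apply to the point x, -y, -z); pixel columns grow to the right and rows downward; lengths in m; the calibration is good to about 2 mm. A picture is of the moment at which its call begins: read the wrist's pose just before it. There is no depth.
- env.hand_in(): hands the job in; it is judged then, once.
Trained networks look in a picture, given as the dict that the camera call returned (one of the last four; its "shot" number tells which), for a name from the list of things; names that differ only in an ending like _2 or _b are one class to them, and where a whole thing is asked for, a point or a joint stands for the part that bears it (a point fixed in the world has none). Each returns a list of dicts, best first, with "confidence" (0 to 1); they miss things now and then, are a little off and sometimes report something else, mostly with a low value. They report only what shows in the picture. A call takes as long as a camera call. They do not tell look-alikes from the thing itself.
- env.spot_in(thing, picture): "centre" ([x, y, z] in m, in world coordinates, good to about 4 mm: the middle of the surface that is visible of it).
- env.regions_of(thing, picture): "mask" (420x560 bool, what is visible of it).
- env.landmark_of(thing, picture): "centre" ([x, y, z] in m, in world coordinates, good to about 4 mm: a listed point, or the origin of a listed thing).
The state is a dict: "clock": time; "joint_pos": joint angles; "qvel": joint speeds; "tau": joint torques, N m; "tcp_pos": TCP position; "orientation": TCP orientation; "wrist_force": force on the tool from outside, world axes, zero at the start; "ft_torque": the same for the moment, N m; "finger_gap": finger opening in m; "grip_force": force on a finger pad.
Only numpy, scipy, OpenCV 4.12 (cv2) and the standard library are available. Lean on these libraries where they do the work, as an engineer would, in place of code of your own. Each camera call takes 0.05 s, during which the arm holds its last target. There are 200 camera calls.

## Working session

There is one attempt and no reset: what is moved stays moved. The work goes in short steps, Python scripts to look and compute and a tool call to move; the robot and the scene stay as the last step left them, time stands still between calls to the robot, and variables do not carry over. Pictures are saved under pics/ and viewed, at most 10 in all, crops included, and the job is handed in when it is done.

Besides the shell and the picture viewer there is one more tool, called in YAML: its name, and indented under it one key for each argument. move_arm: Moves the arm, as the interface text tells. Its arguments: {"type":"object","properties":{"targets":{"type":"array","items":{"type":"array"}},"squeeze":{"type":"number"}},"required":["targets"]}

```bash
ls; mkdir -p pics; cat > h.py <<'E'
import numpy as np, cv2
from workcell import env
def shot(n,f=None):
    p=env.read_camera(n)
    if f: cv2.imwrite('pics/'+f,p['pixels'][:,:,::-1])
    return p
E
python3 - <<'E'
from h import *
s=env.get_state(); print({k:np.round(v,3).tolist() for k,v in s.items()})
ps={n:shot(n) for n in('top','side')}
for n,p in ps.items():
    print(n,[k for k in p],p['fovy'],p['cx'],p['cy'],np.round(p['extrinsics'],3).tolist())
    for t in('ball_knob','flat_knob','track','exit_gap','wheel_top'):
        print(n,t,'lm',[(np.round(d['centre'],3).tolist(),round(d['confidence'],2)) for d in env.landmark_of(t,p)][:4])
        if 'knob' in t: print(' spot',[(np.round(d['centre'],3).tolist(),round(d['confidence'],2)) for d in env.spot_in(t,p)][:4])
im=np.hstack([ps['top']['pixels'],ps['side']['pixels']])[:,:,::-1]
cv2.imwrite('pics/a.png',cv2.resize(ps['top']['pixels'][:,:,::-1],(784,588)))
cv2.imwrite('pics/b.png',cv2.resize(ps['side']['pixels'][:,:,::-1],(784,588)))
E
```

```text
pics
{'clock': 0.0, 'joint_pos': [1.093, 0.314, 0.045, 1.304, -0.0, 1.431], 'qvel': [0.0, -0.0, -0.001, -0.0, 0.001, -0.0], 'tau': [-0.001, -48.062, 29.854, 0.019, -0.0, 0.0], 'tcp_pos': [0.19, 0.542, 0.23], 'orientation': [-0.0, 0.168, 0.986, -0.001], 'wrist_force': [0.361, -0.055, -0.046], 'ft_torque': [-0.006, 0.033, 0.006], 'grip_force': 0.0, 'finger_gap': 0.085}
top ['pixels', 'fovy', 'cx', 'cy', 'extrinsics', 'shot'] 43.22462642861174 272.3696969340223 214.6285190858703 [[0.024, -1.0, 0.002, 0.262], [0.998, 0.024, 0.055, -0.478], [-0.055, 0.001, 0.998, -0.887], [0.0, 0.0, 0.0, 1.0]]
top ball_knob lm [([0.383, 0.288, -0.001], 0.77), ([0.475, 0.259, 0.008], 0.6)]
 spot [([0.383, 0.284, 0.037], 0.74), ([0.474, 0.256, 0.044], 0.63)]
top flat_knob lm [([0.474, 0.324, 0.004], 0.5)]
 spot [([0.472, 0.32, 0.027], 0.57)]
top track lm [([0.494, 0.289, 0.001], 0.73)]
top exit_gap lm [([0.522, 0.289, 0.001], 0.91)]
top wheel_top lm []
side ['pixels', 'fovy', 'cx', 'cy', 'extrinsics', 'shot'] 43.609791896861964 277.96452948839266 207.53833306791051 [[-0.943, -0.332, -0.007, 0.515], [0.169, -0.496, 0.852, -0.02], [-0.286, 0.802, 0.524, -0.984], [0.0, 0.0, 0.0, 1.0]]
side ball_knob lm [([0.381, 0.288, 0.002], 0.68), ([0.474, 0.259, 0.01], 0.56)]
 spot [([0.38, 0.298, 0.026], 0.74), ([0.47, 0.266, 0.04], 0.6)]
side flat_knob lm [([0.471, 0.32, 0.007], 0.68)]
 spot [([0.467, 0.32, 0.03], 0.47)]
side track lm [([0.494, 0.295, 0.002], 0.73)]
side exit_gap lm [([0.527, 0.287, 0.005], 0.64)]
side wheel_top lm []
```

View pics/a.png

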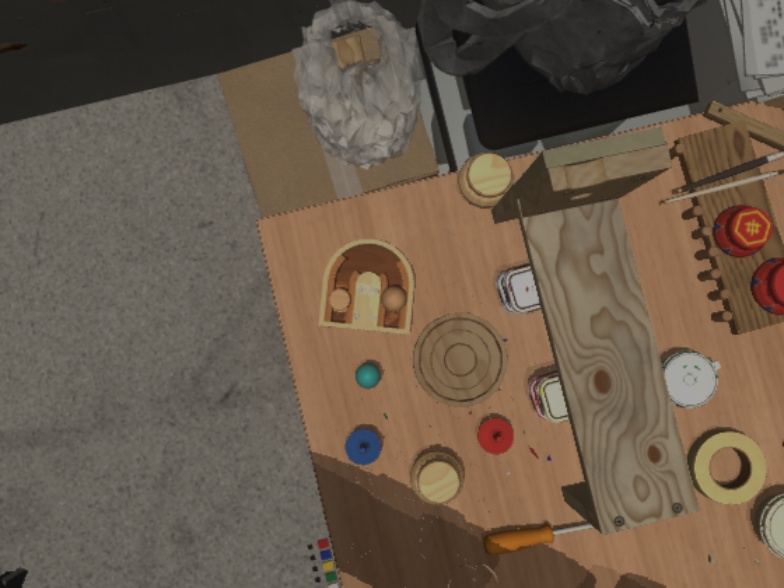

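View pics/b.png

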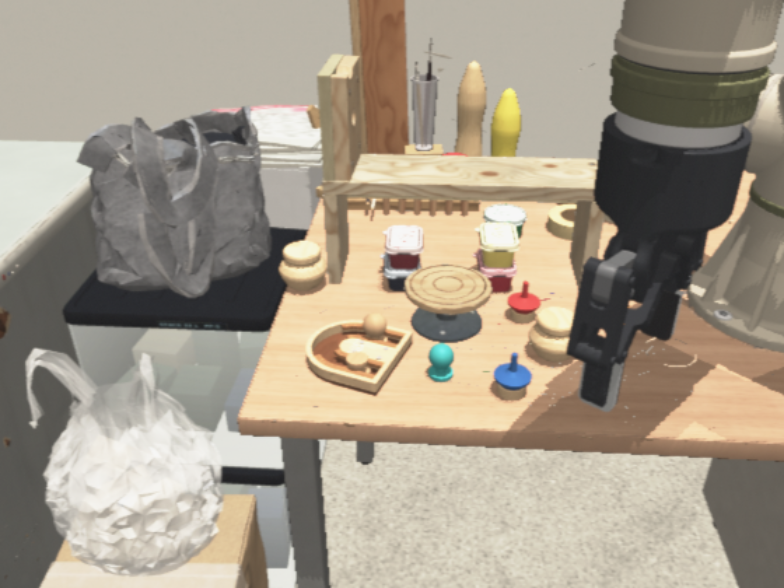

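Top view (784-px scale): the ball-knob candidates are the pale ball in the track's right leg (394,298) and the turquoise look-alike on the table (367,376). The flat knob is in the left leg (340,300), the red and blue spinning tops are at (495,435) and (363,446), and the wheel is at (460,360). I choose the pale ball at (394,298). Next is one close crop to check that choice, plus measurements.

```bash
cat >> h.py <<'E'
def ray(p,u,v):
    f=210/np.tan(np.radians(p['fovy']/2)); E=np.array(p['extrinsics'])
    d=E[:3,:3].T@np.array([(u-p['cx'])/f,-(v-p['cy'])/f,-1]); c=-E[:3,:3].T@E[:3,3]
    return c,d
def plane(p,u,v,z):
    c,d=ray(p,u,v); return c+d*(z-c[2])/d[2]
def proj(p,X):
    f=210/np.tan(np.radians(p['fovy']/2)); E=np.array(p['extrinsics']); q=E[:3,:3]@X+E[:3,3]
    return np.array([p['cx']+f*q[0]/-q[2],p['cy']-f*q[1]/-q[2]])
E
python3 - <<'E'
from h import *
p=shot('top'); s=shot('side')
for n,P in(('top',p),('side',s)):
  for t,z in(('ball_knob',.032),('flat_knob',.029),('track',.009)):
    for r in env.regions_of(t,P):
        m=r['mask'].astype(np.uint8); v,u=np.nonzero(m)
        (c,rad)=cv2.minEnclosingCircle(np.c_[u,v].astype(np.float32))
        print(n,t,round(r['confidence'],2),u.mean().round(1),v.mean().round(1),'circ',np.round(c,1),round(rad,1),'mean->',plane(P,u.mean(),v.mean(),z).round(4),'circ->',plane(P,*c,z).round(4), cv2.minAreaRect(np.c_[u,v].astype(np.float32)))
g=cv2.cvtColor(p['pixels'],cv2.COLOR_RGB2GRAY)[200:310,280:380]
c=cv2.HoughCircles(cv2.resize(g,None,fx=4,fy=4,interpolation=cv2.INTER_CUBIC),cv2.HOUGH_GRADIENT,1,50,param1=100,param2=20,minRadius=115,maxRadius=145)
for a in c[0][:3]:
    u,v=280+(a[0]-1.5)/4,200+(a[1]-1.5)/4; print('wheel',u,v,a[2]/4,plane(p,u,v,.059))
# draw track model overlay
im=p['pixels'][160:300,210:375,::-1]; im=cv2.resize(im,None,fx=4,fy=4)
W=plane(p,280+(c[0][0][0]-1.5)/4,200+(c[0][0][1]-1.5)/4,.059)
def dr(pts,col):
    q=np.array([(proj(p,X)-[210,160]+.5)*4 for X in pts]).astype(np.int32); cv2.polylines(im,[q],False,col,1)
th=np.linspace(0,2*np.pi,60)
dr([W+[.052*np.cos(a),.052*np.sin(a),0] for a in th],(0,0,255))
o=np.array([.491,.291]);y=np.radians(0)
cs,sn=np.cos(y),np.sin(y)
L=[(-.055,.0555)]+[(.0555*np.cos(a),.0555*np.sin(a)) for a in np.linspace(np.pi/2,-np.pi/2,30)]+[(-.055,-.0555),(-.055,.0555)]
dr([np.r_[o+[cs*a-sn*b,sn*a+cs*b],.018] for a,b in L],(0,255,0))
cv2.imwrite('pics/c.png',im)
E
```

```text
top ball_knob 0.48 280.7 212.8 circ [280.7 212.9] 8.9 mean-> [0.4743 0.2595 0.032 ] circ-> [0.4742 0.2595 0.032 ] ((280.5, 212.5), (17.0, 17.0), 90.0)
top flat_knob 0.74 242.1 213.5 circ [242.8 213.6] 9.0 mean-> [0.4719 0.3238 0.029 ] circ-> [0.4717 0.3226 0.029 ] ((241.5, 213.5), (17.0, 15.0), 90.0)
top track 0.95 262.1 204.6 circ [261.9 209.4] 39.4 mean-> [0.489  0.2911 0.009 ] circ-> [0.4808 0.2912 0.009 ] ((262.5792236328125, 202.7079315185547), (64.77692413330078, 65.37394714355469), 5.710592269897461)
side ball_knob 0.78 267.2 232.5 circ [268.5 233.5] 11.0 mean-> [0.4732 0.2614 0.032 ] circ-> [0.4701 0.2634 0.032 ] ((267.0, 233.0), (20.0, 16.0), 90.0)
side ball_knob 0.77 314.3 258.4 circ [314.5 258.5] 13.9 mean-> [0.3774 0.3053 0.032 ] circ-> [0.377  0.3054 0.032 ] ((314.16815185546875, 258.4779052734375), (17.427980422973633, 27.40582847595215), 3.814074993133545)
side flat_knob 0.62 255.1 258.1 circ [255.5 259.5] 9.9 mean-> [0.4678 0.3311 0.029 ] circ-> [0.4659 0.3344 0.029 ] ((255.0, 258.5), (15.0, 16.0), 90.0)
side flat_knob 0.48 253.3 253.4 circ [256.  249.5] 39.2 mean-> [0.4753 0.3204 0.029 ] circ-> [0.4749 0.3091 0.029 ] ((254.07057189941406, 253.68235778808594), (73.75636291503906, 50.978660583496094), 12.52880859375)
side track 0.87 253.7 253.3 circ [256.5 251. ] 38.8 mean-> [0.4852 0.295  0.009 ] circ-> [0.4831 0.2875 0.009 ] ((254.51153564453125, 252.45770263671875), (71.74333953857422, 50.957061767578125), 15.255118370056152)
side track 0.27 267.1 232.8 circ [268.  233.7] 10.2 mean-> [0.4853 0.2307 0.009 ] circ-> [0.4826 0.2329 0.009 ] ((266.78216552734375, 232.67822265625), (16.219106674194336, 17.71166229248047), 5.710593223571777)
wheel 328.25 256.5 29.975 [0.40433823 0.18200431 0.059     ]
```

View pics/c.png

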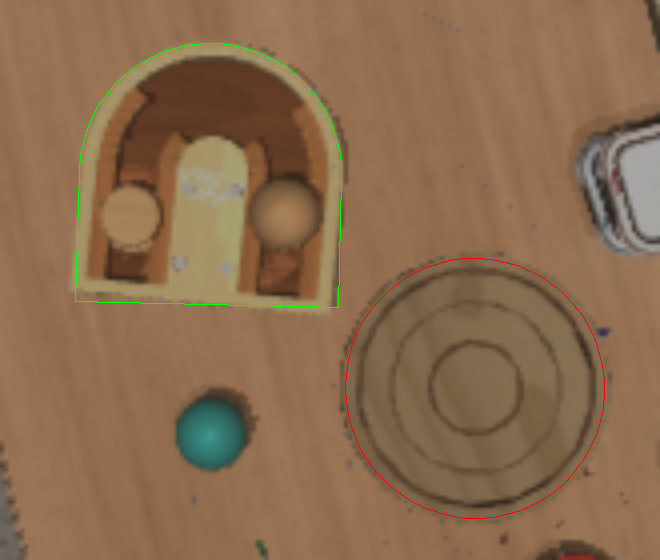

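The crop shows the pale ball-headed knob in the right leg at (287,213). The flat knob is in the left leg at (131,216) and the turquoise look-alike is outside the track at (211,433). The wheel's rings are centred at about (476,387), which matches the fit. The choice is confirmed: the ball is at (0.474,0.2595), the exit at (0.523,0.291) and the wheel at (0.404,0.182).

```bash
cat >> h.py <<'E'
from scipy.spatial.transform import Rotation as Ro
def R(s): q=s['orientation']; return Ro.from_quat([q[1],q[2],q[3],q[0]])
def delta(*ts):
    s=env.get_state(); r=R(s)
    print('t',s['clock'],'tcp',np.round(s['tcp_pos'],4),'q',np.round(s['orientation'],3),'gap',s['finger_gap'],'grip',s['grip_force'],'F',np.round(s['wrist_force'],1))
    dn=Ro.from_matrix(np.c_[r.apply([1,0,0])*[1,1,0],np.cross([0,0,-1],r.apply([1,0,0])*[1,1,0]),[0,0,-1]])
    print('upright turn/10deg',np.round(np.degrees((r.inv()*dn).as_rotvec())/10,2))
    for t in ts: print(t,(r.inv().apply(np.array(t)-s['tcp_pos'])*1000).round(1))
E
python3 -c "
from h import *
delta((.4743,.2595,.13))"
```

```text
t 1.2 tcp [0.1906 0.5425 0.2313] q [0.    0.168 0.986 0.   ] gap 0.08551523503748831 grip 0.0 F [-0.1  0.2 -0.4]
upright turn/10deg [0. 0. 0.]
(0.4743, 0.2595, 0.13) [-361.5 -173.   101.3]
```

move_arm:
  targets:
    - [[-45,-22,0],[0,0,0],-0.2]
    - [[-90,-43,10],[0,0,0],-0.2]
    - [[-135,-65,20],[0,0,0],-0.2]
    - [[-180,-86,35],[0,0,0],-0.2]
    - [[-225,-108,50],[0,0,0],-0.2]

```text
clock: 1.82
tcp_pos: [0.3683, 0.365, 0.1812]
orientation: [0.0, 0.168, 0.986, 0.0]
wrist_force: [0.4, -0.1, -0.2]
finger_gap: 0.0513
grip_force: 0.0
```

move_arm:
  targets:
    - [[-40,-20,10],[0,0,0],-0.2]
    - [[-80,-40,25],[0,0,0],-0.2]
    - [[-115,-55,40],[0,0,0],-0.2]
    - [[-136,-65,51],[0,0,0],-0.2]
    - [[-136,-65,51],[0,0,0],-0.2]

```text
clock: 2.45
tcp_pos: [0.4743, 0.2583, 0.1294]
orientation: [-0.001, 0.17, 0.986, -0.0]
wrist_force: [0.7, 0.1, 0.4]
finger_gap: 0.0515
grip_force: 0.0
```

```bash
python3 -c "
from h import *
delta((.4743,.2595,.06),(.4743,.2595,.020))
s=env.get_state(); p=env.read_camera('wrist')
M=np.array(p['mount']); T=np.eye(4); T[:3,:3]=R(s).as_matrix(); T[:3,3]=s['tcp_pos']
p['extrinsics']=np.linalg.inv(T@M)
for r in env.regions_of('ball_knob',p):
    v,u=np.nonzero(r['mask']); c,rad=cv2.minEnclosingCircle(np.c_[u,v].astype(np.float32)); print(r['confidence'],c,rad,plane(p,*c,.032),plane(p,u.mean(),v.mean(),.032))
cv2.imwrite('pics/d.png',p['pixels'][:,:,::-1])"
```

```text
t 2.45 tcp [0.4743 0.2583 0.1294] q [-0.001  0.17   0.986 -0.   ] gap 0.05154934234849613 grip 0.0 F [0.7 0.1 0.4]
upright turn/10deg [-0.01 -0.01  0.  ]
(0.4743, 0.2595, 0.06) [ 0.3  1.2 69.4]
(0.4743, 0.2595, 0.02) [  0.3   1.2 109.4]
0.96 (273.5, 68.5) 24.909936904907227 [0.38187466 0.28741225 0.032     ] [0.38187049 0.28755471 0.032     ]
0.91 (279.97576904296875, 211.20933532714844) 24.541637420654297 [0.47140406 0.25999687 0.032     ] [0.47227031 0.25959544 0.032     ]
```

View pics/d.png

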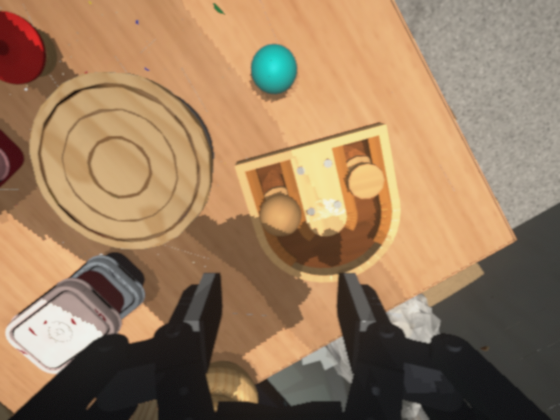

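The wrist view shows the pale ball at (281,213), centred between the fingers. It measures (0.472,0.260), in agreement with the top camera. Descending and gripping.

move_arm:
  targets:
    - [[0,1,50],[0,0,0],-0.2]
    - [[1,1,90],[0,0,0],-0.2]
    - [[1,1,108],[0,0,0],-0.2]
    - [[1,1,108],[0,0,0],-0.2]

```text
clock: 3.05
tcp_pos: [0.4714, 0.2615, 0.0215]
orientation: [-0.001, 0.167, 0.986, -0.001]
wrist_force: [0.6, -0.2, -0.5]
finger_gap: 0.0513
grip_force: 0.0
```

move_arm:
  targets:
    - [[0,0,0],[0,0,0],0.6]
    - [[0,0,0],[0,0,0],0.6]
    - [[0,0,0],[0,0,0],0.6]
    - [[0,0,0],[0,0,0],0.6]
  squeeze: 25

```text
clock: 3.55
tcp_pos: [0.4744, 0.2616, 0.0237]
orientation: [0.001, 0.168, 0.986, 0.001]
wrist_force: [-1.0, 0.6, 6.9]
finger_gap: 0.0282
grip_force: 25.0
```

```bash
python3 -c "
from h import *
z=env.get_state()['tcp_pos'][2]
o=np.array([.491,.291])
delta((.482,.2595,z),(.491,.259,z),*[(round(o[0]+.032*np.cos(a),4),round(o[1]+.032*np.sin(a),4),z) for a in np.radians([-75,-60,-45,-30,-15,0])])
p=shot('side'); cv2.imwrite('pics/e.png',cv2.resize(p['pixels'][170:310,170:370,::-1],None,fx=4,fy=4))
print(plane(p,0,0,0)[0])
"
```

```text
t 3.55 tcp [0.4744 0.2616 0.0237] q [0.001 0.168 0.986 0.001] gap 0.028212775809398172 grip 25.005829632282257 F [-1.   0.6  6.9]
upright turn/10deg [0.01 0.01 0.  ]
(0.482, 0.2595, np.float64(0.02373979481521719)) [-7.9  0.5  0. ]
(0.491, 0.259, np.float64(0.02373979481521719)) [-16.5   3.    0. ]
(np.float64(0.4993), np.float64(0.2601), np.float64(0.02373979481521719)) [-24.    6.8   0.1]
(np.float64(0.507), np.float64(0.2633), np.float64(0.02373979481521719)) [-30.2  12.4   0.1]
(np.float64(0.5136), np.float64(0.2684), np.float64(0.02373979481521719)) [-34.7  19.4   0.1]
(np.float64(0.5187), np.float64(0.275), np.float64(0.02373979481521719)) [-37.4  27.3   0.1]
(np.float64(0.5219), np.float64(0.2827), np.float64(0.02373979481521719)) [-37.8  35.6   0.2]
(np.float64(0.523), np.float64(0.291), np.float64(0.02373979481521719)) [-36.1  43.8   0.2]
2.696408722830481
```

View pics/e.png

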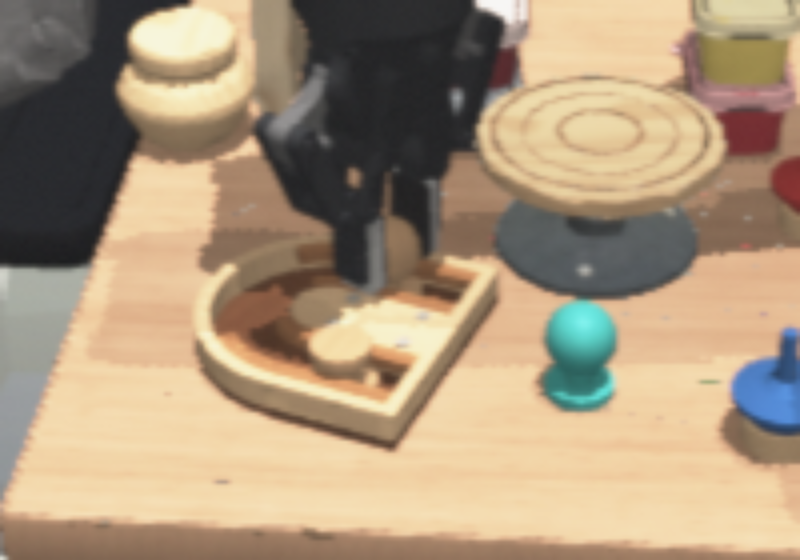

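The side view shows the fingers around the ball at (395,250), with the flat knob untouched at (340,350). The pads seem to sit slightly above the equator (28 mm gap, 7 N upward). That is fine for dragging, and I'll regrip lower at the gap if needed.

move_arm:
  targets:
    - [[-9,1.5,0],[0,0,0],0.6]
    - [[-17,4,0],[0,0,0],0.6]
    - [[-25,8,0],[0,0,0],0.6]
    - [[-31,13,0],[0,0,0],0.6]

```text
clock: 4.1
tcp_pos: [0.5079, 0.263, 0.0237]
orientation: [0.001, 0.168, 0.986, 0.0]
wrist_force: [-1.9, -1.1, 7.6]
finger_gap: 0.0279
grip_force: 25.1
```

move_arm:
  targets:
    - [[-4.5,7,0],[0,0,0],0.6]
    - [[-7,15,0],[0,0,0],0.6]
    - [[-8,23,0],[0,0,0],0.6]
    - [[-6,32,0],[0,0,0],0.6]
    - [[-6,32,0],[0,0,0],0.6]

```text
clock: 4.72
tcp_pos: [0.5247, 0.2922, 0.0238]
orientation: [0.001, 0.168, 0.986, 0.001]
wrist_force: [0.8, 0.4, 4.6]
finger_gap: 0.0282
grip_force: 24.9
```

```bash
python3 -c "
from h import *
delta((.523,.291,.02))
p=shot('top'); q=shot('side')
for P in(p,q): print([(np.round(d['centre'],3),round(d['confidence'],2)) for d in env.landmark_of('ball_knob',P)])
a=cv2.resize(p['pixels'][150:260,200:340,::-1],(560,440)); b=cv2.resize(q['pixels'][190:300,190:290,::-1],(400,440))
cv2.imwrite('pics/f.png',cv2.resize(np.hstack([a,b]),(800,367)))
"
```

```text
t 4.725 tcp [0.5247 0.2922 0.0238] q [0.001 0.168 0.986 0.001] gap 0.028236882760661646 grip 24.899475574493408 F [0.8 0.4 4.6]
upright turn/10deg [0.02 0.01 0.  ]
(0.523, 0.291, 0.02) [ 1.2 -1.7  3.8]
[]
[(array([ 0.381,  0.29 , -0.001]), 0.77), (array([0.521, 0.288, 0.004]), 0.51)]
```

View pics/f.png

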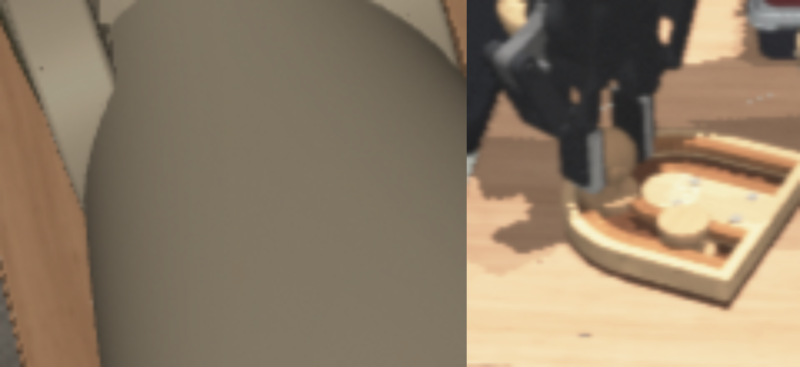

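The side view shows the knob in the wide opening at about (605,165), and the detector puts it at (0.521,0.288). Regripping a little lower for a sound hold before lifting.

move_arm:
  targets:
    - [[0,0,0],[0,0,0],-0.1]
    - [[0,0,0],[0,0,0],-0.1]
    - [[0,0,3],[0,0,0],-0.1]
    - [[0,0,3],[0,0,0],-0.1]

```text
clock: 5.42
tcp_pos: [0.5226, 0.2909, 0.0187]
orientation: [-0.001, 0.168, 0.986, -0.0]
wrist_force: [0.1, -1.1, -0.5]
finger_gap: 0.047
grip_force: 0.0
```

move_arm:
  targets:
    - [[0,0,0],[0,0,0],0.6]
    - [[0,0,0],[0,0,0],0.6]
    - [[0,0,0],[0,0,0],0.6]
    - [[0,0,0],[0,0,0],0.6]
  squeeze: 30

```text
clock: 5.92
tcp_pos: [0.5231, 0.2912, 0.0193]
orientation: [0.0, 0.168, 0.986, 0.0]
wrist_force: [0.2, 0.4, -0.9]
finger_gap: 0.0281
grip_force: 29.6
```

move_arm:
  targets:
    - [[0,0,-8],[0,0,0],0.6]
    - [[0,0,-20],[0,0,0],0.6]
    - [[0,0,-45],[0,0,0],0.6]
    - [[0,0,-75],[0,0,0],0.6]
    - [[0,0,-85],[0,0,0],0.6]

```text
clock: 6.55
tcp_pos: [0.5246, 0.2918, 0.1072]
orientation: [0.002, 0.168, 0.986, 0.001]
wrist_force: [0.7, -0.2, -1.6]
finger_gap: 0.0278
grip_force: 29.6
```

```bash
python3 -c "
from h import *
delta((.404,.182,.1043),(.404,.182,.0743))
s=env.get_state(); w=env.read_camera('wrist'); q=shot('side')
M=np.array(w['mount']); T=np.eye(4); T[:3,:3]=R(s).as_matrix(); T[:3,3]=s['tcp_pos']
w['extrinsics']=np.linalg.inv(T@M)
print([(np.round(d['centre'],3),round(d['confidence'],2)) for d in env.landmark_of('ball_knob',q)])
print([(np.round(d['centre'],3),round(d['confidence'],2)) for d in env.landmark_of('wheel_top',w)])
print(s['tcp_pos'])
a=cv2.resize(w['pixels'][:,:,::-1],(400,300)); b=cv2.resize(q['pixels'][150:300,190:390,::-1],(400,300))
cv2.imwrite('pics/g.png',np.hstack([a,b]))
"
```

```text
t 6.55 tcp [0.5246 0.2918 0.1072] q [0.002 0.168 0.986 0.001] gap 0.027785974421173983 grip 29.599566757678986 F [ 0.7 -0.2 -1.6]
upright turn/10deg [0.02 0.02 0.  ]
(0.404, 0.182, 0.1043) [  77.4 -143.6    2.2]
(0.404, 0.182, 0.0743) [  77.5 -143.7   32.2]
[(array([0.527, 0.288, 0.093]), 0.65), (array([ 0.384,  0.287, -0.002]), 0.59)]
[]
[0.52458372 0.29180765 0.10724358]
```

View pics/g.png

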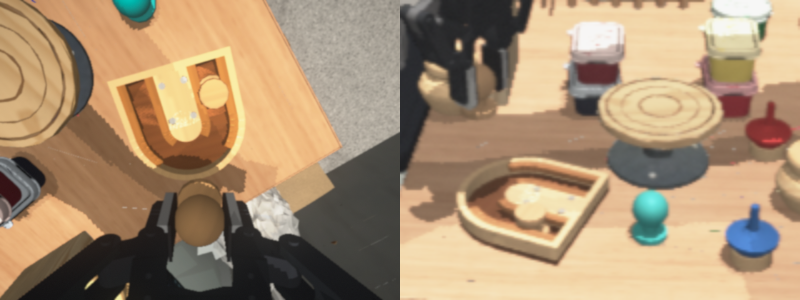

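The knob is held upright out of the track (left view 200,220) and the flat knob is still in its leg. Carrying it over the wheel.

move_arm:
  targets:
    - [[10,-20,-2],[0,0,0],0.6]
    - [[28,-52,-4],[0,0,0],0.6]
    - [[46,-87,-4],[0,0,0],0.6]
    - [[64,-119,-4],[0,0,0],0.6]
    - [[72,-135,-4],[0,0,0],0.6]

```text
clock: 7.38
tcp_pos: [0.4074, 0.1863, 0.1068]
orientation: [-0.002, 0.168, 0.986, -0.001]
wrist_force: [0.3, 0.1, 0.1]
finger_gap: 0.0277
grip_force: 29.7
```

move_arm:
  targets:
    - [[4.5,-7.5,0],[0,0,0],0.6]
    - [[4.5,-7.5,0],[0,0,0],0.6]
    - [[4.5,-7.5,10],[0,0,0],0.6]
    - [[4.5,-7.5,20],[0,0,0],0.6]
    - [[4.5,-7.5,20],[0,0,0],0.6]

```text
clock: 8.0
tcp_pos: [0.4029, 0.182, 0.0869]
orientation: [-0.001, 0.168, 0.986, -0.0]
wrist_force: [-0.5, 0.2, 0.6]
finger_gap: 0.0281
grip_force: 29.7
```

```bash
python3 -c "
from h import *
for i in range(4):
    s=env.get_state(); w=env.read_camera('wrist'); print(s['tcp_pos'].round(4) if hasattr(s['tcp_pos'],'round') else s['tcp_pos'])
delta((.404,.182,.0733))
q=shot('side')
print([(np.round(d['centre'],3),round(d['confidence'],2)) for d in env.landmark_of('ball_knob',q)])
M=np.array(w['mount']); T=np.eye(4); T[:3,:3]=R(s).as_matrix(); T[:3,3]=s['tcp_pos']
w['extrinsics']=np.linalg.inv(T@M)
print('wheel px in crops',(proj(q,np.array([.404,.182,.059]))-[250,150])*400/150, proj(w,np.array([.404,.182,.059]))*400/560)
a=cv2.resize(w['pixels'][:,:,::-1],(400,300)); b=cv2.resize(q['pixels'][150:300,250:400,::-1],(400,400))
cv2.imwrite('pics/i.png',np.hstack([cv2.copyMakeBorder(a,0,100,0,0,0),b]))
"
```

```text
[0.4029 0.182  0.0869]
[0.4032 0.1821 0.0875]
[0.4035 0.1822 0.0879]
[0.4037 0.1822 0.0882]
t 8.2 tcp [0.4039 0.1822 0.0884] q [0.    0.168 0.986 0.   ] gap 0.027855058485796995 grip 29.67911660671234 F [-0.4  0.2 -0.6]
upright turn/10deg [0. 0. 0.]
(0.404, 0.182, 0.0733) [-0.2 -0.1 15.1]
[(array([ 0.378,  0.288, -0.003]), 0.91), (array([0.404, 0.179, 0.077]), 0.7)]
wheel px in crops [185.53982692 141.04112936] [199.14447233 184.8470155 ]
```

View pics/i.png

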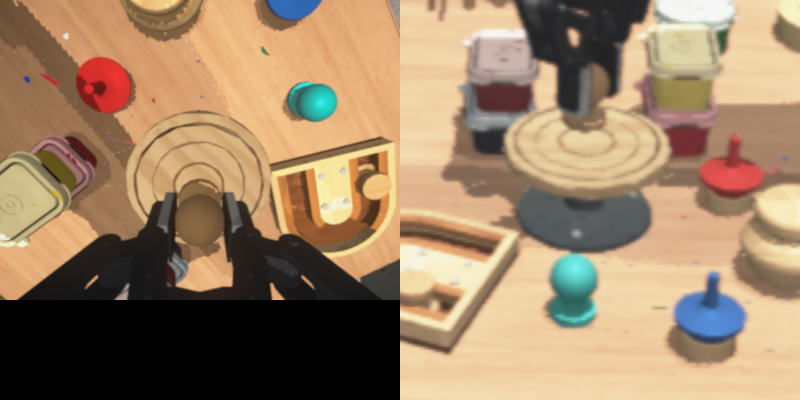

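The knob hangs upright above the wheel. The disc centre in the wrist view is about (199,183), matching the projected target. Lowering until contact.

move_arm:
  targets:
    - [[0,0,8],[0,0,0],0.6]
    - [[0,0,11],[0,0,0],0.6]
    - [[0,0,13],[0,0,0],0.6]
    - [[0,0,13],[0,0,0],0.6]
    - [[0,0,13],[0,0,0],0.6]

```text
clock: 8.93
tcp_pos: [0.4038, 0.1821, 0.0754]
orientation: [0.0, 0.168, 0.986, 0.0]
wrist_force: [-0.2, -0.4, -0.3]
finger_gap: 0.0281
grip_force: 29.7
```

move_arm:
  targets:
    - [[0,0,1],[0,0,0],0.6]
    - [[0,0,2],[0,0,0],0.6]
    - [[0,0,2],[0,0,0],0.6]
    - [[0,0,2],[0,0,0],0.6]

```text
clock: 9.43
tcp_pos: [0.4036, 0.1821, 0.0733]
orientation: [-0.0, 0.168, 0.986, 0.0]
wrist_force: [-0.4, 0.4, -1.0]
finger_gap: 0.0284
grip_force: 29.7
```

move_arm:
  targets:
    - [[0,0,0.7],[0,0,0],0.6]
    - [[0,0,0.7],[0,0,0],0.6]
    - [[0,0,0.7],[0,0,0],0.6]

```text
clock: 9.8
tcp_pos: [0.4037, 0.1821, 0.0732]
orientation: [0.0, 0.168, 0.986, 0.0]
wrist_force: [-2.7, -0.3, 5.7]
finger_gap: 0.0281
grip_force: 30.2
```

move_arm:
  targets:
    - [[0,0,0.7],[0,0,0],0.6]
    - [[0,0,0.7],[0,0,0],0.6]
    - [[0,0,0.7],[0,0,0],0.6]

```text
clock: 10.18
tcp_pos: [0.4038, 0.1821, 0.0731]
orientation: [0.0, 0.168, 0.986, 0.0]
wrist_force: [-4.3, -1.3, 11.6]
finger_gap: 0.0284
grip_force: 30.6
```

Contact is firm, so I back off slightly, open gently and rise.

move_arm:
  targets:
    - [[0,0,-1],[0,0,0],0.6]
    - [[0,0,-1],[0,0,0],0.2]
    - [[0,0,-1],[0,0,0],0.0]
    - [[0,0,-1],[0,0,0],-0.2]
    - [[0,0,-1],[0,0,0],-0.2]

```text
clock: 10.8
tcp_pos: [0.4036, 0.182, 0.0728]
orientation: [-0.0, 0.168, 0.986, -0.0]
wrist_force: [-0.6, -0.4, 0.7]
finger_gap: 0.0518
grip_force: 0.0
```

move_arm:
  targets:
    - [[0,0,-10],[0,0,0],-0.2]
    - [[0,0,-30],[0,0,0],-0.2]
    - [[0,0,-65],[0,0,0],-0.2]
    - [[0,0,-110],[0,0,0],-0.2]
    - [[0,0,-110],[0,0,0],-0.2]

```text
clock: 11.42
tcp_pos: [0.4063, 0.1827, 0.187]
orientation: [0.004, 0.168, 0.986, 0.002]
wrist_force: [0.3, -0.2, -0.8]
finger_gap: 0.051
grip_force: 0.0
```

```bash
python3 -c "
from h import *
delta()
s=env.get_state(); w=env.read_camera('wrist'); q=shot('side')
M=np.array(w['mount']); T=np.eye(4); T[:3,:3]=R(s).as_matrix(); T[:3,3]=s['tcp_pos']
w['extrinsics']=np.linalg.inv(T@M)
for P in (q,w):
  for t in('ball_knob','flat_knob'): print(t,[(np.round(d['centre'],3),round(d['confidence'],2)) for d in env.landmark_of(t,P)])
for r in env.regions_of('ball_knob',w): v,u=np.nonzero(r['mask']); print(plane(w,u.mean(),v.mean(),.086))
a=cv2.resize(w['pixels'][:,:,::-1],(400,300)); b=cv2.resize(q['pixels'][150:300,250:400,::-1],(400,400))
cv2.imwrite('pics/j.png',np.hstack([cv2.copyMakeBorder(a,0,100,0,0,0),b]))
"
```

```text
t 11.425 tcp [0.4063 0.1827 0.187 ] q [0.004 0.168 0.986 0.002] gap 0.05099108020725329 grip 0.0 F [ 0.3 -0.2 -0.8]
upright turn/10deg [0.02 0.04 0.  ]
ball_knob [(array([0.405, 0.178, 0.061]), 0.94), (array([ 0.38 ,  0.288, -0.003]), 0.62)]
flat_knob [(array([0.471, 0.321, 0.006]), 0.63)]
ball_knob [(array([0.399, 0.183, 0.062]), 0.93), (array([ 0.382,  0.283, -0.001]), 0.7)]
flat_knob [(array([0.476, 0.327, 0.007]), 0.87)]
[0.36964449 0.27078928 0.086     ]
[0.40368507 0.18280713 0.086     ]
```

View pics/j.png

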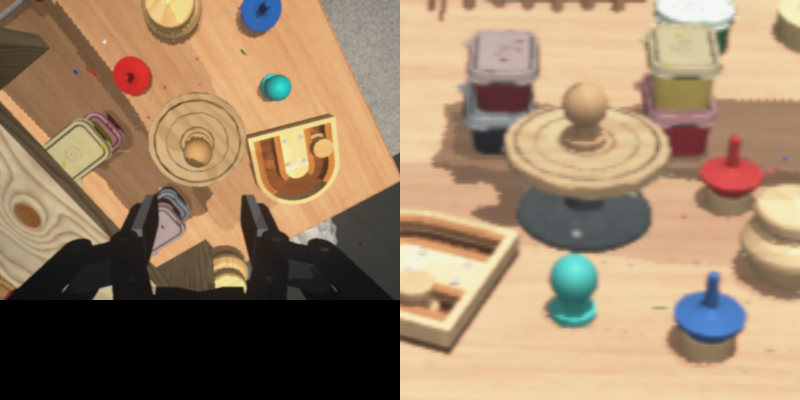

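The knob stands upright in the middle of the wheel (side crop 585,115), the flat knob is still in its track leg, and the gripper is clear.

```bash
python3 -c "
from workcell import env
print(env.hand_in())"
```

```text
the job is handed in; nothing more can be done
None
```

The ball-headed knob was slid to the wide opening, lifted out there and stood upright in the middle of the banding wheel; the flat-headed knob is still in the track, and the job was handed in at about 11.5 s.

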